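Pack the food tins into the delivery carton

TASK

Finish packing the order: put the long green-lidded tin and the medium orange-lidded tin into the low cardboard carton beside the small white-lidded tin, so that all three stand upright and flat on the carton's floor at once. They only fit one way round the small tin. Keep the food tins upright throughout, leave the carton standing on the table, and do not push about or knock over the two tubs, the salt shaker or the metal ticket holder.

Things in the scene. Friction and masses are not known exactly. Their poses are not given: they have to be found in the camera images.
- carton: open low cardboard carton, loose, on the table: outside 200 x 140 x 45 mm, walls and floor 5 mm, inside 190 x 130 mm and 40 mm deep. Origin: centre of its underside (inner floor at z = 5 mm); x along the 200 mm length, y along the 140 mm width, z up. Stands turned up to a right angle either way. 0.45 kg; slides if pushed hard.
- tin_long: loose steel food tin, 180 x 60 mm, 48 mm high to its green lid, lower edges rounded; upright green grip bar mid-lid: 14 mm thick (along y), 44 mm long (along x), from 48 to 82 mm above the underside. About 0.32 kg. Starts beside the carton; fits only along the long wall away from the small tin. Origin: centre of the underside; x along the 180 mm, z up.
- tin_medium: loose steel food tin, 120 x 60 mm, 48 mm high to its orange lid, lower edges rounded; upright orange grip bar mid-lid: 14 mm thick (along y), 44 mm long (along x), from 48 to 82 mm above the underside. About 0.24 kg. Starts beside the carton; fits only in line with the small tin, lengthwise, at the other end. Origin: centre of the underside; x along the 120 mm, z up.
- tin_small: loose steel food tin, 60 x 60 mm, 48 mm high to its white lid, lower edges rounded; upright white grip bar mid-lid: 14 mm thick (along y), 44 mm long (along x), from 48 to 82 mm above the underside. About 0.15 kg. Already on the carton's floor in one corner, within 6 mm of both walls, square to it. Origin: centre of the underside; x along the 60 mm, z up.
- cup_blue: bystander: round deli tub with a blue lid, 86 x 78 x 59 mm, loose; origin at the centre of its underside, z up
- cup_clear: bystander: round deli tub with a clear lid, 86 x 78 x 59 mm, loose; origin at the centre of its underside, z up
- shaker: bystander: salt shaker, 44 mm across, 90 mm high, loose; origin at the centre of its underside, z up
- block: bystander: low aluminium ticket holder block with a slot, 32 x 92 x 30 mm, loose; origin at the centre of its underside, z up

How it is judged:
At the end, for the whole second after the job is handed in: All three tins are inside the carton, each with its underside within 4 mm of the carton's floor and upright within 3 degrees, at rest; the carton stands flat on the table (angle between each of carton, tin_long, tin_medium, tin_small's own z axis and vertical below 0.05 rad and height (world z) of carton below 0.01 m and linear speed of each of carton, tin_long, tin_medium, tin_small below 0.02 m/s and z of tin_long in the frame of carton between 0 and 0.009 m and x of tin_long in the frame of carton between -0.095 and 0.095 m and y of tin_long in the frame of carton between -0.065 and 0.065 m and z of tin_medium in the frame of carton between 0 and 0.009 m and x of tin_medium in the frame of carton between -0.095 and 0.095 m and y of tin_medium in the frame of carton between -0.065 and 0.065 m and z of tin_small in the frame of carton between 0 and 0.009 m and x of tin_small in the frame of carton between -0.095 and 0.095 m and y of tin_small in the frame of carton between -0.065 and 0.065 m); the robot touches nothing.
It fails at once if the small round tub with the blue lid is pushed more than 4 cm from its place or knocked over (distance of cup_blue from where it was at the start of the episode above 0.04 m or angle between cup_blue's own z axis and vertical above 0.6 rad).
It fails at once if the small round tub with the clear lid is pushed more than 4 cm from its place or knocked over (distance of cup_clear from where it was at the start of the episode above 0.04 m or angle between cup_clear's own z axis and vertical above 0.6 rad).
It fails at once if the salt shaker is pushed more than 4 cm from its place or knocked over (distance of shaker from where it was at the start of the episode above 0.04 m or angle between shaker's own z axis and vertical above 0.6 rad).
It fails at once if the aluminium ticket holder is pushed more than 4 cm from its place or knocked over (distance of block from where it was at the start of the episode above 0.04 m or angle between block's own z axis and vertical above 0.6 rad).
It fails at once if a food tin is tipped more than 40 degrees from upright (angle between any of tin_long, tin_medium, tin_small's own z axis and vertical above 0.7 rad).
It also fails if it takes over 64 s, if anything falls off the work surface, if the arm or the gripper's body presses on something with over 40 N, if the wrist force passes 120 N, or if a joint passes its speed limit or range.

ROBOT

A 6-joint arm with a two-finger parallel gripper is mounted at the origin on a cart in front of the work surface, level with it; the furniture and walls round the work are solid. World frame = base frame: x ahead of the robot, y to its left, z up, the work surface at z = 0. Lengths are in m, angles in rad, forces in N, time in s.
With the tool pointing down it reaches from about 0.35 to 1 m from the base axis. Payload 7.1 kg.
Tool frame: the origin (TCP) lies midway between the tips of the shut fingers; the grasp point (between the pads) lies 19 mm behind it; z points along the fingers, y is the line along which they close (so a half turn about z gives the same grasp; the last joint's range is limited). The gripper opens to 85 mm and grips with 20 to 120 N. Pads are 22 mm wide; open, the fingers measure 114 mm over their backs; the gripper's body (76 mm by 85 mm) begins 54 mm behind the grasp point. The pads swing forward as they close: fully open they stand 13 mm farther back than shut.
Start: joints at [1.213, 0.423, 1.63, -0, 1.089, -0.019], TCP at [0.208, 0.589, 0.198] pointing down, gripper open.
Joint ranges: [-3, 3], [-0.9, 2.11], [0.09, 2.58], [-1.31, 4.45], [0.11, 2.69], [-2.54, 2.54]. Speed limits (rad/s): [2.39, 2.39, 3.01, 3.14, 3.14, 3.14].

INTERFACE

Orientations are given as [roll, pitch, yaw] about the fixed x, y, z axes, in that order (R = Rz(yaw) Ry(pitch) Rx(roll)).
In Python, from plant import readout, cams, workorder gives the robot as it stands.
- The arm moves only by the tool drive_tool, never from a script. Its argument "series" is a list of rows, each an object with "angular": the turn, a rotation vector about the world's x, y, z in rad, a list of three; "linear": the shift along the world's x, y, z in mm, a list of three; "hand": the closure, from 0 (fully open) to 1 (shut). In form: [{"angular": [wx, wy, wz], "linear": [tx, ty, tz], "hand": hand}, ...]. A call has 1 to 12 rows; each row is the pose to reach, as a shift and turn from the pose commanded when the call began; what a row does not reach only later rows make up. A row lasts 1/8 s, in which the tool goes at most 62.5 mm and 10.7 degrees, less where a joint would pass 70% of its speed; a pose out of reach is approached as far as the arm can. A call with a gripper value outside its range is refused whole. The fingers move at their own pace and stop on an object; "newtons" is the grip in N (left out, the last holds). Time passes only in rows, so rows that repeat a pose let the fingers close. It gives the time, the measured TCP pose, the force, the opening and the grip force at its end, in the units of the state.
- readout.read_state(): the state, without advancing time (a new reading comes with each control period).
- cams.grab_frame(name): name is "scene" or "top" or "wrist"; returns a dict with "img" (384x512x3 uint8, red, green, blue), "range_z" (384x512 float32, m along the optical axis (not along the pixel's ray), 0 where there is no reading), "K" (3x3 intrinsics, pixels), "R" (3x3) and "t" (3): a world point X has camera coordinates R X + t. Camera axes: x right, y down, z forward; pixel columns grow to the right and rows downward; lengths in m; the calibration is good to about 2 mm. A picture is of the moment at which its call begins.
- workorder.finish_job(): hands the job in; it is judged then, once.
The state is a dict: "time_s": time; "q": joint angles; "joint_velocities": joint speeds; "joint_torque": joint torques, N m; "tcp_pos": TCP position; "tcp_rot": TCP orientation; "force": force on the tool from outside, world axes, zero at the start; "moment": the same for the moment, N m; "finger_gap": finger opening in m; "finger_force": force on a finger pad.
Only numpy, scipy, OpenCV 4.12 (cv2) and the standard library are available. Lean on these libraries where they do the work, as an engineer would, in place of code of your own. Each camera call takes 0.05 s, during which the arm holds its last target. There are 200 camera calls.

## Working session

There is one attempt and no reset: what is moved stays moved. The work goes in short steps, Python scripts to look and compute and a tool call to move; the robot and the scene stay as the last step left them, time stands still between calls to the robot, and variables do not carry over. Pictures are saved under pics/ and viewed, at most 10 in all, crops included, and the job is handed in when it is done.

Besides the shell and the picture viewer there is one more tool, called after ">>>" by a JSON object that holds its "op" and its "data". drive_tool: Moves the arm, as the interface text tells. Its arguments: {"type":"object","properties":{"series":{"type":"array"},"newtons":{"type":"number"}},"required":["series"]}

```bash
mkdir -p pics
cat > h.py <<'E'
import numpy as np,cv2
from plant import readout,cams,workorder
def grab(n,save=None):
    f=cams.grab_frame(n)
    if save: cv2.imwrite('pics/'+save,f['img'][:,:,::-1])
    return f
def pts(f):
    d=f['range_z'];v,u=np.mgrid[:d.shape[0],:d.shape[1]]
    K=f['K'];c=np.stack([(u-K[0,2])/K[0,0]*d,(v-K[1,2])/K[1,1]*d,d],-1)
    P=(c-f['t'])@f['R'];P[d==0]=np.nan
    return P
def ray(f,u,v,z):
    K=f['K'];r=f['R'].T@np.array([(u-K[0,2])/K[0,0],(v-K[1,2])/K[1,1],1]);o=-f['R'].T@f['t']
    return o+r*(z-o[2])/r[2]
E
python3 - <<'E'
from h import *
import pickle
f=grab('top','top0.png');pickle.dump(f,open('top0.pkl','wb'))
g=grab('scene')
im=np.hstack([cv2.resize(g['img'],(512,384))])
cv2.imwrite('pics/scene0.png',im[:,:,::-1])
s=readout.read_state();print(s)
print(f['K'],f['R'],f['t'])
E
```

```text
{'time_s': 0.1, 'q': array([ 1.21298335e+00,  4.23808097e-01,  1.63063688e+00,  1.53351113e-05,
        1.08862551e+00, -1.89979143e-02]), 'joint_velocities': array([ 8.43696938e-05, -6.72462609e-04, -1.72553589e-03,  6.73194093e-04,
       -1.69658842e-03, -1.64187734e-04]), 'joint_torque': array([-5.21348265e-04, -5.58423758e+01, -2.82444674e+01, -1.30115541e-04,
        2.99362750e-03,  2.46864596e-05]), 'tcp_pos': array([0.20750197, 0.58894555, 0.19708705]), 'tcp_rot': array([-3.14011535e+00, -4.16478200e-05,  2.80277044e+00]), 'force': array([0.07214945, 0.19311532, 0.46833115]), 'moment': array([-0.09891925,  0.00316537,  0.01767274]), 'finger_force': 0.0, 'finger_gap': 0.08548199905733984}
[[429.93237012   0.         258.29217582]
 [  0.         429.93237012 194.79506727]
 [  0.           0.           1.        ]] [[ 0.00990581 -0.99994922 -0.00185301]
 [-0.98219632 -0.00938226 -0.18762293]
 [ 0.18759601  0.00367857 -0.98223938]] [-0.02986669  0.56324904  1.20043361]
```

View pics/top0.png

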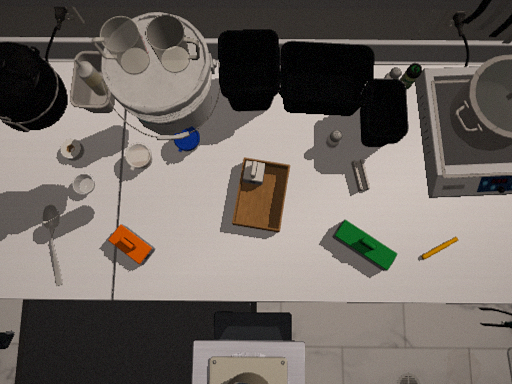

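View pics/scene0.png

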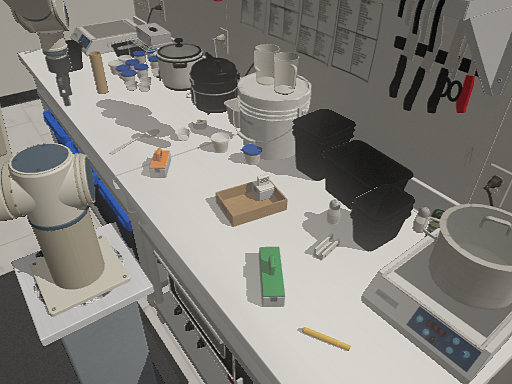

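```bash
cat > m.py <<'E'
from h import *
def rect(P,m):
    p=P[m];p=p[~np.isnan(p[:,0])]
    q=(p[:,:2]*1000).astype(np.float32);(c,s,a)=cv2.minAreaRect(q)
    if s[0]<s[1]: s=(s[1],s[0]);a+=90
    a=(a+90)%180-90
    return np.round(c,1),np.round(s,1),round(a,1),len(p)
def colors(f):
    h=cv2.cvtColor(f['img'],cv2.COLOR_RGB2HSV).astype(int);H,S,V=h[...,0],h[...,1],h[...,2]
    return dict(green=(H>50)&(H<75)&(S>140)&(V>50),orange=(H>5)&(H<14)&(S>190)&(V>130))
E
python3 - <<'E'
from m import *
import pickle
f=pickle.load(open('top0.pkl','rb'));P=pts(f);Z=P[...,2]
c=colors(f)
for n in c:
    m=c[n].copy();m[:200]=0
    print(n,'lid',rect(P,m&(Z>.04)&(Z<.054)),'bar',rect(P,m&(Z>.074)&(Z<.09)))
m=np.zeros_like(c['green']);m[150:240,225:295]=1
print('table z',np.nanmedian(Z[240:290,200:300]))
print('rim',rect(P,m&(Z>.036)&(Z<.0462)), 'floor',rect(P,m&(Z>.002)&(Z<.01)))
print('small lid',rect(P,m&(Z>.0465)&(Z<.056)),'bar',rect(P,m&(Z>.07)))
for u,v in [(246,158),(290,164),(279,231),(233,224)]: print(ray(f,u,v,.045).round(3))
for n,(u,v) in dict(blue=(187,139),clear=(138,156),sh=(336,138),blk=(361,175),white=(84,184),w2=(71,149),pot=(60,100),pen=(438,247)).items(): print(n,P[v,u].round(3),ray(f,u,v,.05).round(3))
print(ray(f,0,200,0),ray(f,250,298,0))
im=cv2.resize(f['img'][145:245,215:315],None,fx=6,fy=6,interpolation=cv2.INTER_CUBIC);cv2.imwrite('pics/c0.png',im[:,:,::-1])
E
```

```text
green lid (array([ 423.1, -332.7]), array([176.1,  55.1]), 56.4, 980) bar (array([ 424.5, -334.1]), array([44.2, 13. ]), 57.8, 70)
orange lid (array([418.4, 343.4]), array([116.1,  57.1]), 53.8, 582) bar (array([419.5, 343.1]), array([42. , 11.9]), 55.0, 68)
table z 2.7700888317712533e-05
rim (array([570.8, -32.8]), array([201.7, 141.6]), -8.9, 363) floor (array([576.8, -27.8]), array([275.6, 213.2]), 0.5, 2494)
small lid (array([570.6, -32.8]), array([199.8, 139.1]), -8.6, 367) bar (array([635.5,  -9.7]), array([42.8, 14.7]), -8.7, 77)
[0.677 0.013 0.045]
[ 0.659 -0.118  0.045]
[ 0.459 -0.085  0.045]
[0.478 0.048 0.045]
blue [0.729 0.189 0.06 ] [0.732 0.191 0.05 ]
clear [0.677 0.334 0.054] [0.678 0.335 0.05 ]
sh [ 0.728 -0.249  0.086] [ 0.74  -0.256  0.05 ]
blk [ 0.636 -0.336  0.012] [ 0.626 -0.327  0.05 ]
white [0.601 0.507 0.006] [0.592 0.488 0.05 ]
w2 [0.713 0.559 0.   ] [0.698 0.536 0.05 ]
pot [0.838 0.567 0.085] [0.853 0.584 0.05 ]
pen [ 0.42  -0.552  0.018] [ 0.417 -0.539  0.05 ]
[0.55009148 0.76048782 0.        ] [ 0.26782511 -0.00309204  0.        ]
```

View pics/c0.png

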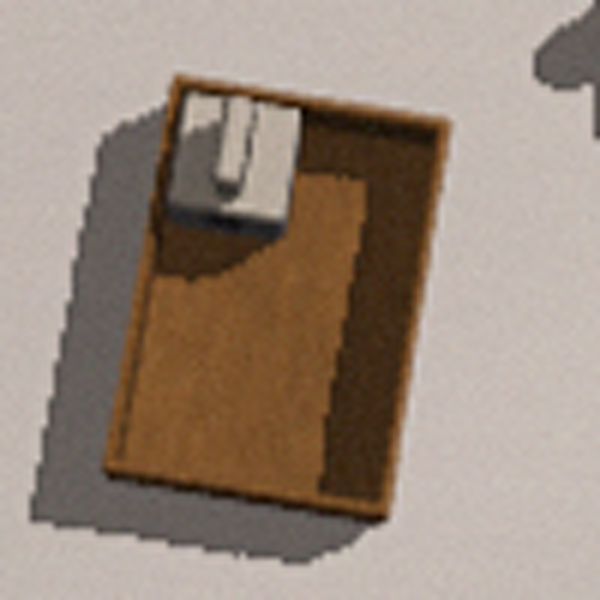

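>>> {"op": "drive_tool", "data": {"series": [{"angular": [0, 0, -0.93], "linear": [110, -120, -20], "hand": 0.4}, {"angular": [0, 0, -0.93], "linear": [110, -120, -20], "hand": 0.4}, {"angular": [0, 0, -0.93], "linear": [110, -120, -20], "hand": 0.4}, {"angular": [0, 0, -1.853], "linear": [211, -245, -37], "hand": 0.4}, {"angular": [0, 0, -1.853], "linear": [211, -245, -37], "hand": 0.4}, {"angular": [0, 0, -1.853], "linear": [211, -245, -37], "hand": 0.4}, {"angular": [0, 0, -1.853], "linear": [211, -245, -37], "hand": 0.4}, {"angular": [0, 0, -1.853], "linear": [211, -245, -37], "hand": 0.4}, {"angular": [0, 0, -1.853], "linear": [211, -245, -37], "hand": 0.4}, {"angular": [0, 0, -1.853], "linear": [211, -245, -37], "hand": 0.4}, {"angular": [0, 0, -1.853], "linear": [211, -245, -37], "hand": 0.4}, {"angular": [0, 0, -1.853], "linear": [211, -245, -37], "hand": 0.4}]}}

```text
time_s: 1.6
tcp_pos: [0.4186, 0.3444, 0.1607]
tcp_rot: [-3.141, 0.0, 0.953]
force: [-0.3, -0.4, -0.9]
finger_gap: 0.0517
finger_force: 0.0
```

Run:
```python
from m import *
s=readout.read_state();print(s['time_s'],s['tcp_pos'],s['tcp_rot'],s['finger_gap'],s['q'])
f=grab('wrist','w1.png');P=pts(f);Z=P[...,2];c=colors(f)
print('cam',-f['R'].T@f['t'])
m=c['orange'];print(rect(P,m&(Z>.04)&(Z<.054)),rect(P,m&(Z>.076)&(Z<.09)))
```

```text
1.6 [0.41858843 0.34438908 0.16067614] [-3.14149093e+00  2.96313832e-04  9.52973695e-01] 0.05165075557317534 [6.66489371e-01 3.50932358e-01 1.84325869e+00 1.70513553e-05
 9.47714589e-01 1.28430207e+00]
cam [0.45953641 0.40223608 0.33676015]
(array([421.9, 346.2]), array([114. ,  54.9]), 54.1, 3498) (array([422.3, 344.6]), array([41.4, 11.3]), 54.4, 449)
```

View pics/w1.png

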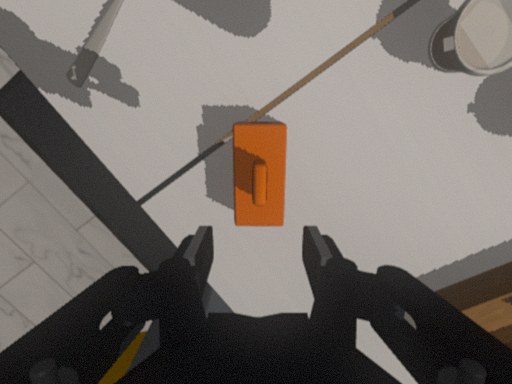

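>>> {"op": "drive_tool", "data": {"series": [{"angular": [0, 0, -0.006], "linear": [2, 0.5, -50], "hand": 0.4}, {"angular": [0, 0, -0.006], "linear": [2, 0.5, -90], "hand": 0.4}, {"angular": [0, 0, -0.006], "linear": [2, 0.5, -106], "hand": 0.4}, {"angular": [0, 0, -0.006], "linear": [2, 0.5, -106], "hand": 0.4}, {"angular": [0, 0, -0.006], "linear": [2, 0.5, -106], "hand": 1}, {"angular": [0, 0, -0.006], "linear": [2, 0.5, -106], "hand": 1}, {"angular": [0, 0, -0.006], "linear": [2, 0.5, -106], "hand": 1}, {"angular": [0, 0, -0.006], "linear": [2, 0.5, -106], "hand": 1}, {"angular": [0, 0, -0.006], "linear": [2, 0.5, -106], "hand": 1}, {"angular": [0, 0, -0.006], "linear": [2, 0.5, -100], "hand": 1}, {"angular": [0, 0, -0.006], "linear": [2, 0.5, -60], "hand": 1}, {"angular": [0, 0, -0.006], "linear": [2, 0.5, -6], "hand": 1}], "newtons": 70}}

```text
time_s: 3.15
tcp_pos: [0.4198, 0.3442, 0.155]
tcp_rot: [-3.141, 0.003, 0.944]
force: [1.1, 0.8, 0.0]
finger_gap: 0.0001
finger_force: 0.0
```

Run:
```python
from m import *
f=grab('wrist','w2.png');P=pts(f);Z=P[...,2];c=colors(f)
m=c['orange'];print(rect(P,m&(Z>.04)&(Z<.054)),rect(P,m&(Z>.076)&(Z<.09)),rect(P,m))
s=readout.read_state();print(s['tcp_pos'],s['finger_gap'])
f=grab('top');P=pts(f);Z=P[...,2];m=colors(f)['orange'];m[:200]=0;print(rect(P,m&(Z>.04)&(Z<.054)),rect(P,m&(Z>.076)&(Z<.09)))
```

```text
(array([421.7, 346.2]), array([113.4,  55. ]), 54.2, 3514) (array([421.7, 343.9]), array([43.6, 11.9]), 52.3, 429) (array([421.7, 346.2]), array([113.4,  55. ]), 54.2, 3947)
[0.42352583 0.34719295 0.16275738] -2.619281081770379e-07
(array([418.7, 344. ]), array([117.1,  57.2]), 54.5, 542) (array([419.5, 343.3]), array([41.9, 12. ]), 53.2, 69)
```

View pics/w2.png

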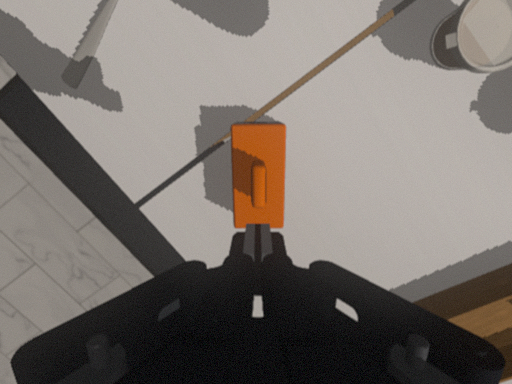

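>>> {"op": "drive_tool", "data": {"series": [{"angular": [0, 0, 0], "linear": [0, 0, 0], "hand": 0.4}, {"angular": [0, 0, 0], "linear": [0, 0, 0], "hand": 0.4}, {"angular": [0, 0, 0], "linear": [0, 0, 0], "hand": 0.4}, {"angular": [0, 0, 0], "linear": [0, 0, 0], "hand": 0.4}]}}

```text
time_s: 3.75
tcp_pos: [0.4203, 0.3447, 0.154]
tcp_rot: [-3.141, 0.001, 0.944]
force: [0.1, 0.9, 0.2]
finger_gap: 0.0513
finger_force: 0.0
```

>>> {"op": "drive_tool", "data": {"series": [{"angular": [0, 0, 0], "linear": [0, 0, -40], "hand": 0.4}, {"angular": [0, 0, 0], "linear": [0, 0, -80], "hand": 0.4}, {"angular": [0, 0, 0], "linear": [0, 0, -100], "hand": 0.4}, {"angular": [0, 0, 0], "linear": [0, 0, -100], "hand": 0.4}, {"angular": [0, 0, 0], "linear": [0, 0, -100], "hand": 0.4}, {"angular": [0, 0, 0], "linear": [0, 0, -100], "hand": 1}, {"angular": [0, 0, 0], "linear": [0, 0, -100], "hand": 1}, {"angular": [0, 0, 0], "linear": [0, 0, -100], "hand": 1}, {"angular": [0, 0, 0], "linear": [0, 0, -100], "hand": 1}, {"angular": [0, 0, 0], "linear": [0, 0, -100], "hand": 1}], "newtons": 70}}

```text
time_s: 5.0
tcp_pos: [0.4207, 0.345, 0.0549]
tcp_rot: [3.142, -0.0, 0.944]
force: [0.2, -0.2, 0.2]
finger_gap: 0.0002
finger_force: 0.0
```

Run:
```python
from m import *
f=grab('wrist','w3.png');g=grab('top');P=pts(f);Z=P[...,2]
K=f['K']
for z in (.055,):
    c=f['R']@readout.read_state()['tcp_pos']+f['t'];print('tcp px',K@c/c[2])
m=colors(f)['orange'];print(rect(P,m&(Z>.04)&(Z<.054)),rect(P,m&(Z>.076)&(Z<.09)))
a=g['img'][205:285,90:170];a=cv2.resize(a,(384,384),interpolation=cv2.INTER_CUBIC)
cv2.imwrite('pics/w3.png',np.hstack([cv2.resize(f['img'],(416,384)),a])[:,:,::-1])
```

```text
tcp px [257.82550417 217.78230311   1.        ]
(array([426.4, 352.1]), array([99.7, 55.2]), 54.4, 4059) (array([430.3, 355.8]), array([14.9, 10.9]), 54.4, 100)
```

View pics/w3.png

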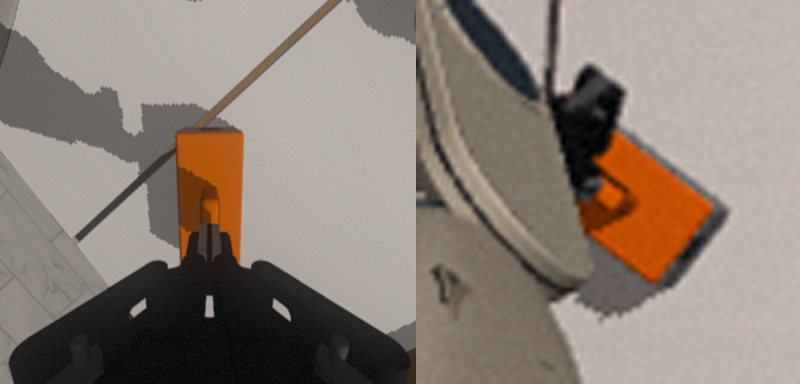

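Run:
```python
from m import *
s=readout.read_state();print(s['tcp_pos'],s['finger_gap'],s['force'],s['moment'])
f=grab('wrist');P=pts(f);K=f['K']
for o in ([0,0,0],):
  c=f['R']@(s['tcp_pos']+o)+f['t'];print(c,K@c/c[2])
for v in range(190,330,10): print(v,[(P[v,u]*1000).round(0).tolist() for u in (244,252,258,265,272)])
```

```text
[0.42071568 0.34495222 0.0548226 ] -0.0003509843042079257 [ 0.39039244 -0.48212661 -0.10061129] [-0.00704424  0.02120945  0.01886678]
[0.00031728 0.0196307  0.18878141] [257.83569391 217.7829755    1.        ]
190 [[424.0, 366.0, 48.0], [430.0, 365.0, 60.0], [434.0, 363.0, 61.0], [437.0, 359.0, 58.0], [440.0, 354.0, 48.0]]
200 [[419.0, 360.0, 47.0], [431.0, 364.0, 80.0], [433.0, 362.0, 80.0], [437.0, 360.0, 80.0], [436.0, 348.0, 49.0]]
210 [[415.0, 354.0, 48.0], [427.0, 360.0, 82.0], [430.0, 358.0, 82.0], [433.0, 355.0, 82.0], [431.0, 342.0, 49.0]]
220 [[410.0, 347.0, 47.0], [423.0, 355.0, 82.0], [427.0, 353.0, 83.0], [430.0, 350.0, 81.0], [426.0, 335.0, 47.0]]
230 [[405.0, 341.0, 49.0], [425.0, 356.0, 102.0], [428.0, 354.0, 101.0], [431.0, 352.0, 101.0], [422.0, 329.0, 48.0]]
240 [[422.0, 358.0, 112.0], [425.0, 356.0, 113.0], [428.0, 354.0, 113.0], [430.0, 352.0, 112.0], [431.0, 347.0, 105.0]]
250 [[422.0, 358.0, 122.0], [426.0, 356.0, 123.0], [428.0, 354.0, 123.0], [430.0, 352.0, 122.0], [433.0, 351.0, 123.0]]
260 [[424.0, 359.0, 134.0], [426.0, 357.0, 133.0], [425.0, 351.0, 125.0], [430.0, 353.0, 133.0], [433.0, 353.0, 135.0]]
270 [[424.0, 359.0, 141.0], [425.0, 355.0, 137.0], [423.0, 348.0, 126.0], [430.0, 353.0, 139.0], [433.0, 352.0, 140.0]]
280 [[424.0, 358.0, 147.0], [422.0, 351.0, 136.0], [420.0, 343.0, 126.0], [429.0, 351.0, 142.0], [433.0, 353.0, 148.0]]
290 [[427.0, 361.0, 158.0], [419.0, 347.0, 137.0], [417.0, 339.0, 126.0], [424.0, 344.0, 137.0], [435.0, 357.0, 160.0]]
300 [[425.0, 359.0, 160.0], [416.0, 343.0, 136.0], [355.0, 254.0, -0.0], [421.0, 340.0, 137.0], [433.0, 354.0, 160.0]]
310 [[423.0, 356.0, 159.0], [414.0, 340.0, 137.0], [348.0, 244.0, -1.0], [419.0, 337.0, 138.0], [430.0, 351.0, 159.0]]
320 [[423.0, 356.0, 163.0], [425.0, 355.0, 164.0], [427.0, 354.0, 164.0], [429.0, 353.0, 165.0], [430.0, 351.0, 163.0]]
```

Run:
```python
from m import *
f=grab('wrist');P=pts(f)
for v in range(218,236): print(v,[(P[v,u]*1000).round(0).tolist() for u in (250,254,262,266)])
```

```text
218 [[423.0, 356.0, 81.0], [425.0, 355.0, 82.0], [429.0, 353.0, 83.0], [431.0, 351.0, 82.0]]
219 [[423.0, 356.0, 82.0], [425.0, 354.0, 82.0], [429.0, 352.0, 82.0], [430.0, 350.0, 81.0]]
220 [[423.0, 356.0, 82.0], [424.0, 354.0, 82.0], [428.0, 351.0, 81.0], [430.0, 349.0, 80.0]]
221 [[422.0, 355.0, 82.0], [424.0, 354.0, 82.0], [428.0, 351.0, 83.0], [430.0, 349.0, 81.0]]
222 [[422.0, 354.0, 82.0], [424.0, 353.0, 82.0], [428.0, 350.0, 82.0], [429.0, 348.0, 80.0]]
223 [[421.0, 353.0, 81.0], [423.0, 352.0, 81.0], [427.0, 350.0, 82.0], [429.0, 348.0, 82.0]]
224 [[424.0, 357.0, 93.0], [426.0, 356.0, 93.0], [429.0, 353.0, 92.0], [431.0, 352.0, 93.0]]
225 [[424.0, 357.0, 94.0], [426.0, 356.0, 95.0], [429.0, 353.0, 94.0], [431.0, 352.0, 95.0]]
226 [[424.0, 357.0, 95.0], [426.0, 356.0, 96.0], [430.0, 353.0, 96.0], [431.0, 352.0, 96.0]]
227 [[424.0, 357.0, 97.0], [426.0, 356.0, 98.0], [429.0, 353.0, 97.0], [431.0, 352.0, 97.0]]
228 [[424.0, 357.0, 98.0], [426.0, 356.0, 98.0], [429.0, 353.0, 99.0], [431.0, 352.0, 98.0]]
229 [[424.0, 357.0, 100.0], [426.0, 355.0, 99.0], [429.0, 353.0, 100.0], [431.0, 352.0, 100.0]]
230 [[424.0, 357.0, 102.0], [426.0, 355.0, 100.0], [430.0, 354.0, 102.0], [431.0, 352.0, 102.0]]
231 [[424.0, 357.0, 102.0], [426.0, 356.0, 102.0], [429.0, 353.0, 103.0], [431.0, 352.0, 103.0]]
232 [[424.0, 357.0, 104.0], [426.0, 356.0, 104.0], [430.0, 354.0, 105.0], [431.0, 352.0, 104.0]]
233 [[424.0, 357.0, 105.0], [426.0, 356.0, 105.0], [429.0, 353.0, 105.0], [431.0, 352.0, 105.0]]
234 [[424.0, 357.0, 106.0], [426.0, 356.0, 106.0], [429.0, 353.0, 106.0], [431.0, 352.0, 106.0]]
235 [[424.0, 357.0, 107.0], [426.0, 356.0, 108.0], [429.0, 353.0, 107.0], [431.0, 352.0, 106.0]]
```

The picture and depths show the real fingertips 37 mm above the reported TCP, so the hand closed above the bar. I'll open it and go about 36 mm lower, checking the force on the way.

>>> {"op": "drive_tool", "data": {"series": [{"angular": [0, 0, 0], "linear": [0, 0, 0], "hand": 0.4}, {"angular": [0, 0, 0], "linear": [0, 0, 0], "hand": 0.4}, {"angular": [0, 0, 0], "linear": [0, 0, 0], "hand": 0.4}, {"angular": [0, 0, 0], "linear": [0, 0, 0], "hand": 0.4}, {"angular": [0, 0, 0], "linear": [0, 0, -12], "hand": 0.4}, {"angular": [0, 0, 0], "linear": [0, 0, -22], "hand": 0.4}, {"angular": [0, 0, 0], "linear": [0, 0, -30], "hand": 0.4}, {"angular": [0, 0, 0], "linear": [0, 0, -35], "hand": 0.4}, {"angular": [0, 0, 0], "linear": [0, 0, -35], "hand": 0.4}, {"angular": [0, 0, 0], "linear": [0, 0, -35], "hand": 0.4}]}}

```text
time_s: 6.45
tcp_pos: [0.4208, 0.3451, 0.02]
tcp_rot: [3.142, -0.0, 0.944]
force: [-0.0, 0.5, 0.5]
finger_gap: 0.0511
finger_force: 0.0
```

>>> {"op": "drive_tool", "data": {"series": [{"angular": [0, 0, 0], "linear": [0, 0, 0], "hand": 1}, {"angular": [0, 0, 0], "linear": [0, 0, 0], "hand": 1}, {"angular": [0, 0, 0], "linear": [0, 0, 0], "hand": 1}, {"angular": [0, 0, 0], "linear": [0, 0, 0], "hand": 1}, {"angular": [0, 0, 0], "linear": [0, 0, 0], "hand": 1}], "newtons": 70}}

```text
time_s: 7.08
tcp_pos: [0.421, 0.3451, 0.0202]
tcp_rot: [3.141, -0.001, 0.944]
force: [0.7, -2.1, 6.1]
finger_gap: 0.0131
finger_force: 69.4
```

>>> {"op": "drive_tool", "data": {"series": [{"angular": [0, 0, 0], "linear": [0, 0, 10], "hand": 1}, {"angular": [0, 0, 0], "linear": [0, 0, 40], "hand": 1}, {"angular": [0, 0, 0], "linear": [0, 0, 75], "hand": 1}, {"angular": [0, 0, -0.1], "linear": [8, -22, 105], "hand": 1}, {"angular": [0, 0, -0.23], "linear": [22, -60, 110], "hand": 1}, {"angular": [0, 0, -0.37], "linear": [37, -105, 110], "hand": 1}, {"angular": [0, 0, -0.52], "linear": [55, -152, 110], "hand": 1}, {"angular": [0, 0, -0.67], "linear": [72, -200, 110], "hand": 1}, {"angular": [0, 0, -0.82], "linear": [90, -248, 110], "hand": 1}, {"angular": [0, 0, -0.95], "linear": [107, -290, 110], "hand": 1}, {"angular": [0, 0, -1.05], "linear": [118, -322, 110], "hand": 1}, {"angular": [0, 0, -1.098], "linear": [124, -339, 110], "hand": 1}]}}

```text
time_s: 8.57
tcp_pos: [0.5447, 0.0046, 0.1298]
tcp_rot: [-3.142, 0.001, -0.157]
force: [-0.3, 0.0, -3.8]
finger_gap: 0.0127
finger_force: 68.8
```

>>> {"op": "drive_tool", "data": {"series": [{"angular": [0, 0, 0], "linear": [0, 0, 0], "hand": 1}, {"angular": [0, 0, 0], "linear": [0, 0, 0], "hand": 1}, {"angular": [0, 0, 0], "linear": [0, 0, 0], "hand": 1}, {"angular": [0, 0, 0], "linear": [0, 0, 0], "hand": 1}]}}

```text
time_s: 9.07
tcp_pos: [0.5445, 0.0067, 0.1298]
tcp_rot: [-3.142, 0.0, -0.153]
force: [0.7, -0.3, -3.8]
finger_gap: 0.0128
finger_force: 68.8
```

Run:
```python
from m import *
s=readout.read_state();print(s['tcp_pos'],s['tcp_rot'],s['finger_gap'])
f=grab('wrist','w4.png');P=pts(f);Z=P[...,2];m=colors(f)['orange']
print('lid z',np.nanmedian(Z[m]),rect(P,m&(Z<np.nanmedian(Z[m])+.004)))
p=P[m];print(np.linalg.lstsq(np.c_[p[:,:2],np.ones(len(p))][p[:,2]<np.nanmedian(p[:,2])+.004],p[:,2][p[:,2]<np.nanmedian(p[:,2])+.004],rcond=None)[0])
b=(Z>.036)&(Z<.0462);print('rim',rect(P,b))
g=grab('top');P=pts(g);Z=P[...,2];m=colors(g)['orange'];m[:100]=0;z=np.nanmedian(Z[m]);print('top',z,rect(P,m&(abs(Z-z)<.005)))
```

```text
[0.54446736 0.00674674 0.12981919] [-3.14155675e+00  1.73784193e-04 -1.52716030e-01] 0.01280220945311081
lid z 0.15758979014099397 (array([543.1,  -6.7]), array([115.2,  85.2]), -9.0, 1725)
[-0.01016471  0.07245162  0.16200492]
rim (array([589. , -51.3]), array([504.6, 191.4]), 43.7, 4346)
top nan (array([0., 0.]), array([0., 0.]), 0.0, 0)
  return np.nanmean(a, axis, out=out, keepdims=keepdims)
```

View pics/w4.png

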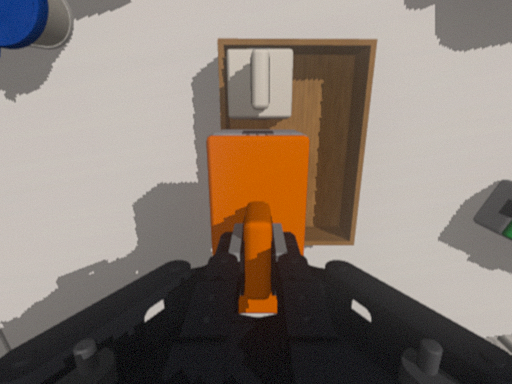

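Run:
```python
from m import *
f=grab('wrist');P=pts(f);Z=P[...,2]
for n,z,l in (('rim',.045,[(218.5,39.5),(376,39.5),(354.5,245.5)]),('small',.053,[(227,48.5),(292.5,48.5),(293,117.5),(227,117.5)]),('tin',.1576,[(208.5,137),(306.5,137)])):
    print(n,[(ray(f,u,v,z)*1000).round(1)[:2].tolist() for u,v in l])
h=cv2.cvtColor(f['img'],cv2.COLOR_RGB2HSV);S=h[...,1];H=h[...,0]
w=(H<25)&(S>90)&(Z>.038)&(Z<.0475);w[:30]=0;w[:,:200]=0;w[:,400:]=0;w[255:]=0
k=cv2.connectedComponentsWithStats(w.astype(np.uint8));i=1+k[2][1:,4].argmax();print('rim',rect(P,k[1]==i))
w=(S<60)&(Z>.0485)&(Z<.058);w[:,:215]=0;w[:,310:]=0;w[125:]=0;print('small lid',rect(P,w))
w=(Z>.08)&(Z<.095);w[:,:215]=0;w[:,310:]=0;w[125:]=0;print('small bar',rect(P,w))
o=colors(f)['orange'];o[:,:]&=(abs(Z-.1576)<.006)
for v in (150,180,210):
    u=np.where(o[v])[0];print(v,(P[v,u[[0,-1]]]*1000).round(1).tolist())
# fit plane lid flat
e=o.copy();e[205:]=0;p=P[e];A=np.linalg.lstsq(np.c_[p[:,:2],np.ones(len(p))],p[:,2],rcond=None)[0];print(A)
```

```text
rim [[681.0, 20.8], [659.8, -115.5], [462.4, -86.0]]
small [[671.1, 14.2], [662.4, -41.2], [605.7, -34.9], [615.0, 24.8]]
tin [[606.1, 25.0], [597.8, -28.0]]
rim (array([572.8, -30.8]), array([199.2, 140. ]), -9.1, 2909)
small lid (array([638.5,  -8.7]), array([58., 58.]), 81.6, 3334)
small bar (array([638. ,  -8.5]), array([43.3, 14.8]), -9.4, 1079)
150 [[599.1, 26.9, 157.2], [590.6, -28.0, 157.8]]
180 [[582.2, 29.7, 157.4], [573.1, -26.0, 155.6]]
210 [[563.9, 32.5, 156.7], [554.8, -23.0, 155.5]]
[-0.01170869  0.02392306  0.16395915]
```

>>> {"op": "drive_tool", "data": {"series": [{"angular": [0, 0, 0], "linear": [2.8, -0.7, 0], "hand": 1}, {"angular": [0, 0, 0], "linear": [2.8, -0.7, -20], "hand": 1}, {"angular": [0, 0, 0], "linear": [2.8, -0.7, -45], "hand": 1}, {"angular": [0, 0, 0], "linear": [2.8, -0.7, -58], "hand": 1}, {"angular": [0, 0, 0], "linear": [2.8, -0.7, -64], "hand": 1}, {"angular": [0, 0, 0], "linear": [2.8, -0.7, -70], "hand": 1}, {"angular": [0, 0, 0], "linear": [2.8, -0.7, -76], "hand": 1}, {"angular": [0, 0, 0], "linear": [2.8, -0.7, -82], "hand": 1}, {"angular": [0, 0, 0], "linear": [2.8, -0.7, -82], "hand": 1}]}}

```text
time_s: 10.35
tcp_pos: [0.5471, 0.0053, 0.0474]
tcp_rot: [3.142, 0.001, -0.154]
force: [0.4, 0.2, -3.1]
finger_gap: 0.0127
finger_force: 68.7
```

Free of contact inside the walls; lower to the floor.

>>> {"op": "drive_tool", "data": {"series": [{"angular": [0, 0, 0], "linear": [0, 0, -8], "hand": 1}, {"angular": [0, 0, 0], "linear": [0, 0, -14], "hand": 1}, {"angular": [0, 0, 0], "linear": [0, 0, -18], "hand": 1}, {"angular": [0, 0, 0], "linear": [0, 0, -20], "hand": 1}, {"angular": [0, 0, 0], "linear": [0, 0, -21.5], "hand": 1}, {"angular": [0, 0, 0], "linear": [0, 0, -21.5], "hand": 1}, {"angular": [0, 0, 0], "linear": [0, 0, -21.5], "hand": 1}]}}

```text
time_s: 11.22
tcp_pos: [0.5476, 0.0053, 0.0264]
tcp_rot: [-3.142, -0.0, -0.154]
force: [-0.5, 0.0, -1.9]
finger_gap: 0.0127
finger_force: 68.7
```

>>> {"op": "drive_tool", "data": {"series": [{"angular": [0, 0, 0], "linear": [0, 0, -0.5], "hand": 1}, {"angular": [0, 0, 0], "linear": [0, 0, -0.5], "hand": 0.6}, {"angular": [0, 0, 0], "linear": [0, 0, -0.5], "hand": 0.6}, {"angular": [0, 0, 0], "linear": [0, 0, -0.5], "hand": 0.6}, {"angular": [0, 0, 0], "linear": [0, 0, -0.5], "hand": 0.6}, {"angular": [0, 0, 0], "linear": [0, 0, 15], "hand": 0.6}, {"angular": [0, 0, 0], "linear": [0, 0, 45], "hand": 0.6}, {"angular": [0, 0, 0], "linear": [0, 0, 95], "hand": 0.6}, {"angular": [0, 0, 0], "linear": [0, 0, 130], "hand": 0.6}, {"angular": [0, 0, 0], "linear": [0, 0, 150], "hand": 0.6}, {"angular": [0, 0, 0], "linear": [0, 0, 150], "hand": 0.6}, {"angular": [0, 0, 0], "linear": [0, 0, 150], "hand": 0.6}]}}

```text
time_s: 12.72
tcp_pos: [0.5469, 0.0053, 0.176]
tcp_rot: [3.142, 0.001, -0.154]
force: [-0.5, -0.1, -0.7]
finger_gap: 0.0342
finger_force: 0.0
```

Run:
```python
from m import *
s=readout.read_state();print(s['tcp_pos'],s['tcp_rot'],s['finger_gap'])
f=grab('wrist','w5.png');P=pts(f);Z=P[...,2];m=colors(f)['orange']
for a,b in ((.045,.06),(.08,.093)): print(rect(P,m&(Z>a)&(Z<b)),np.nanmedian(Z[m&(Z>a)&(Z<b)]))
h=cv2.cvtColor(f['img'],cv2.COLOR_RGB2HSV);S=h[...,1];H=h[...,0]
w=(H<25)&(S>90)&(Z>.038)&(Z<.0475)&~m
k=cv2.connectedComponentsWithStats(w.astype(np.uint8));i=1+k[2][1:,4].argmax();print('rim',rect(P,k[1]==i))
```

```text
[0.54693558 0.00527191 0.17595381] [ 3.14151728e+00  6.53770826e-04 -1.54208924e-01] 0.03418969200303434
(array([548. ,   5.6]), array([114.3,  56.7]), -8.8, 1623) 0.053143509302726405
(array([547.7,   5.5]), array([42.5, 12.7]), -9.2, 145) 0.08665071906750742
rim (array([572.2, -31. ]), array([199.4, 140.1]), -8.8, 2763)
```

View pics/w5.png

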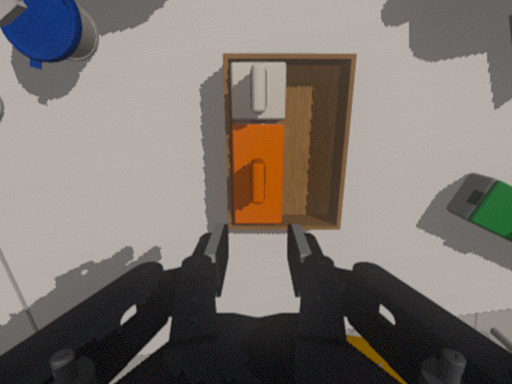

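>>> {"op": "drive_tool", "data": {"series": [{"angular": [0, 0, 0.15], "linear": [-15, -45, 0], "hand": 0.4}, {"angular": [0, 0, 0.3], "linear": [-32, -90, 0], "hand": 0.4}, {"angular": [0, 0, 0.45], "linear": [-50, -140, -5], "hand": 0.4}, {"angular": [0, 0, 0.62], "linear": [-67, -190, -10], "hand": 0.4}, {"angular": [0, 0, 0.8], "linear": [-85, -240, -20], "hand": 0.4}, {"angular": [0, 0, 0.97], "linear": [-104, -290, -35], "hand": 0.4}, {"angular": [0, 0, 1.1], "linear": [-116, -322, -40], "hand": 0.4}, {"angular": [0, 0, 1.148], "linear": [-121, -337, -40], "hand": 0.4}, {"angular": [0, 0, 1.148], "linear": [-121, -337, -40], "hand": 0.4}, {"angular": [0, 0, 1.148], "linear": [-121, -337, -40], "hand": 0.4}, {"angular": [0, 0, 1.148], "linear": [-121, -337, -40], "hand": 0.4}]}}

```text
time_s: 14.15
tcp_pos: [0.4267, -0.3308, 0.1361]
tcp_rot: [-3.141, -0.0, 0.994]
force: [0.9, 0.9, -0.0]
finger_gap: 0.0509
finger_force: 0.0
```

Run:
```python
from m import *
s=readout.read_state();print(s['tcp_pos'],s['tcp_rot'],s['finger_gap'])
f=grab('wrist');P=pts(f);Z=P[...,2];m=colors(f)['green']
for a,b in ((.04,.054),(.075,.09)): print(rect(P,m&(Z>a)&(Z<b)),np.nanmedian(Z[m&(Z>a)&(Z<b)]))
```

```text
[ 0.42672359 -0.33081657  0.13614802] [-3.14112500e+00 -1.40760081e-04  9.94400294e-01] 0.050940492836781454
(array([ 426.2, -331.9]), array([173. ,  55.1]), 56.5, 7074) 0.048140364973418386
(array([ 425.5, -333.2]), array([44.6, 14.3]), 55.1, 603) 0.08165297872038312
```

>>> {"op": "drive_tool", "data": {"series": [{"angular": [0, 0, -0.008], "linear": [-0.7, -1.3, -40], "hand": 0.4}, {"angular": [0, 0, -0.008], "linear": [-0.7, -1.3, -75], "hand": 0.4}, {"angular": [0, 0, -0.008], "linear": [-0.7, -1.3, -98], "hand": 0.4}, {"angular": [0, 0, -0.008], "linear": [-0.7, -1.3, -110], "hand": 0.4}, {"angular": [0, 0, -0.008], "linear": [-0.7, -1.3, -116], "hand": 0.4}, {"angular": [0, 0, -0.008], "linear": [-0.7, -1.3, -116], "hand": 0.4}, {"angular": [0, 0, -0.008], "linear": [-0.7, -1.3, -116], "hand": 1}, {"angular": [0, 0, -0.008], "linear": [-0.7, -1.3, -116], "hand": 1}, {"angular": [0, 0, -0.008], "linear": [-0.7, -1.3, -116], "hand": 1}, {"angular": [0, 0, -0.008], "linear": [-0.7, -1.3, -116], "hand": 1}, {"angular": [0, 0, -0.008], "linear": [-0.7, -1.3, -116], "hand": 1}], "newtons": 90}}

```text
time_s: 15.58
tcp_pos: [0.4261, -0.3333, 0.0211]
tcp_rot: [3.141, 0.0, 0.986]
force: [-1.4, 1.0, 6.5]
finger_gap: 0.0127
finger_force: 88.6
```

>>> {"op": "drive_tool", "data": {"series": [{"angular": [0, 0, 0], "linear": [0, 0, 10], "hand": 1}, {"angular": [0, 0, 0], "linear": [0, 0, 40], "hand": 1}, {"angular": [0, 0, 0], "linear": [0, 0, 78], "hand": 1}, {"angular": [0, 0, -0.08], "linear": [8, 16, 104], "hand": 1}, {"angular": [0, 0, -0.2], "linear": [24, 45, 112], "hand": 1}, {"angular": [0, 0, -0.35], "linear": [43, 82, 112], "hand": 1}, {"angular": [0, 0, -0.5], "linear": [62, 120, 112], "hand": 1}, {"angular": [0, 0, -0.66], "linear": [82, 158, 112], "hand": 1}, {"angular": [0, 0, -0.82], "linear": [102, 196, 112], "hand": 1}, {"angular": [0, 0, -0.97], "linear": [121, 232, 112], "hand": 1}, {"angular": [0, 0, -1.09], "linear": [134, 258, 112], "hand": 1}, {"angular": [0, 0, -1.141], "linear": [141, 271, 112], "hand": 1}]}}

```text
time_s: 17.08
tcp_pos: [0.5669, -0.0604, 0.1324]
tcp_rot: [-3.141, 0.001, -0.156]
force: [-0.2, 0.4, -3.9]
finger_gap: 0.0125
finger_force: 88.3
```

>>> {"op": "drive_tool", "data": {"series": [{"angular": [0, 0, 0], "linear": [0, 0, 0], "hand": 1}, {"angular": [0, 0, 0], "linear": [0, 0, 0], "hand": 1}, {"angular": [0, 0, 0], "linear": [0, 0, 0], "hand": 1}, {"angular": [0, 0, 0], "linear": [0, 0, 0], "hand": 1}]}}

```text
time_s: 17.58
tcp_pos: [0.5666, -0.0626, 0.1324]
tcp_rot: [3.142, 0.0, -0.156]
force: [0.3, -0.4, -3.3]
finger_gap: 0.0126
finger_force: 88.3
```

Run:
```python
from m import *
s=readout.read_state();print(s['tcp_pos'],s['tcp_rot'],s['finger_gap'])
f=grab('wrist','w6.png');P=pts(f);Z=P[...,2];o=colors(f)['green']&(Z>.1);z=np.nanmedian(Z[o]);print(z)
for v in (125,150,175,200):
    u=np.where(o[v]&(abs(Z[v]-z)<.006))[0];print(v,(P[v,u[[0,-1]]]*1000).round(1).tolist() if len(u) else '')
p=P[o&(abs(Z-z)<.006)];print('lid max along u',np.percentile(p[:,:2]@[.988,-.1547],99.7),p[p[:,0].argmax()])
e=p[p[:,0]>.59];print(np.linalg.lstsq(np.c_[e[:,:2],np.ones(len(e))],e[:,2],rcond=None)[0])
m=colors(f)['orange'];print('med',rect(P,m&(Z>.045)&(Z<.06)),rect(P,m&(Z>.08)&(Z<.093)))
```

```text
[ 0.56655171 -0.06263676  0.13236533] [ 3.14154681e+00  6.64784682e-05 -1.55813168e-01] 0.01255992662688988
0.15952927937742895
125 [[634.4, -44.3, 157.9], [625.9, -98.4, 158.7]]
150 [[621.1, -42.3, 159.4], [612.5, -96.4, 159.0]]
175 [[606.8, -39.7, 158.5], [598.3, -94.3, 158.9]]
200 [[592.1, -38.1, 159.6], [583.4, -91.5, 158.9]]
lid max along u 0.6565786060550748 [ 0.65681751 -0.04919716  0.15861757]
[-0.00076966  0.00450461  0.16017787]
med (array([0., 0.]), array([0., 0.]), 0.0, 0) (array([0., 0.]), array([0., 0.]), 0.0, 0)
```

View pics/w6.png

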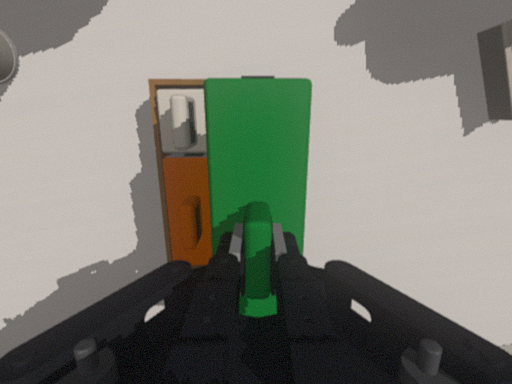

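>>> {"op": "drive_tool", "data": {"series": [{"angular": [0, 0, 0], "linear": [1, -0.2, 0], "hand": 1}, {"angular": [0, 0, 0], "linear": [1, -0.2, -20], "hand": 1}, {"angular": [0, 0, 0], "linear": [1, -0.2, -45], "hand": 1}, {"angular": [0, 0, 0], "linear": [1, -0.2, -58], "hand": 1}, {"angular": [0, 0, 0], "linear": [1, -0.2, -64], "hand": 1}, {"angular": [0, 0, 0], "linear": [1, -0.2, -69], "hand": 1}, {"angular": [0, 0, 0], "linear": [1, -0.2, -74], "hand": 1}, {"angular": [0, 0, 0], "linear": [1, -0.2, -79], "hand": 1}, {"angular": [0, 0, 0], "linear": [1, -0.2, -84], "hand": 1}, {"angular": [0, 0, 0], "linear": [1, -0.2, -84], "hand": 1}]}}

```text
time_s: 18.88
tcp_pos: [0.5675, -0.0622, 0.0479]
tcp_rot: [3.142, 0.001, -0.155]
force: [-0.7, 0.4, -3.6]
finger_gap: 0.0127
finger_force: 88.2
```

>>> {"op": "drive_tool", "data": {"series": [{"angular": [0, 0, 0], "linear": [0, 0, -8], "hand": 1}, {"angular": [0, 0, 0], "linear": [0, 0, -14], "hand": 1}, {"angular": [0, 0, 0], "linear": [0, 0, -18], "hand": 1}, {"angular": [0, 0, 0], "linear": [0, 0, -20], "hand": 1}, {"angular": [0, 0, 0], "linear": [0, 0, -21.5], "hand": 1}, {"angular": [0, 0, 0], "linear": [0, 0, -21.5], "hand": 1}, {"angular": [0, 0, 0], "linear": [0, 0, -21.5], "hand": 1}]}}

```text
time_s: 19.75
tcp_pos: [0.5679, -0.0622, 0.027]
tcp_rot: [-3.142, -0.0, -0.155]
force: [-0.2, 0.8, -3.9]
finger_gap: 0.0124
finger_force: 88.3
```

>>> {"op": "drive_tool", "data": {"series": [{"angular": [0, 0, 0], "linear": [0, 0, -1], "hand": 1}, {"angular": [0, 0, 0], "linear": [0, 0, -1], "hand": 1}, {"angular": [0, 0, 0], "linear": [0, 0, -1], "hand": 0.6}, {"angular": [0, 0, 0], "linear": [0, 0, -1], "hand": 0.6}, {"angular": [0, 0, 0], "linear": [0, 0, -1], "hand": 0.6}, {"angular": [0, 0, 0], "linear": [0, 0, -1], "hand": 0.6}, {"angular": [0, 0, 0], "linear": [0, 0, 15], "hand": 0.6}, {"angular": [0, 0, 0], "linear": [0, 0, 45], "hand": 0.6}, {"angular": [0, 0, 0], "linear": [0, 0, 95], "hand": 0.6}, {"angular": [0, 0, 0], "linear": [0, 0, 150], "hand": 0.6}, {"angular": [0, 0, 0], "linear": [0, 0, 150], "hand": 0.6}, {"angular": [0, 0, 0], "linear": [0, 0, 150], "hand": 0.6}]}}

```text
time_s: 21.25
tcp_pos: [0.5676, -0.0622, 0.1774]
tcp_rot: [-3.142, -0.001, -0.155]
force: [-1.0, 0.2, -1.7]
finger_gap: 0.0339
finger_force: 0.0
```

Run:
```python
from m import *
f=grab('wrist','w7.png');P=pts(f);Z=P[...,2];c=colors(f)
print('table',np.nanmedian(Z[:30,:200]))
for n in c:
    m=c[n]&(Z>.045)&(Z<.065);p=P[m];print(n,rect(P,m),np.nanmedian(p[:,2]),np.linalg.lstsq(np.c_[p[:,:2],np.ones(len(p))],p[:,2],rcond=None)[0])
```

```text
table 0.0004122613795089835
green (array([568.2, -60.9]), array([174. ,  55.7]), -9.2, 5528) 0.05318757168968306 [-9.50774743e-05  1.77351058e-03  5.33737105e-02]
orange (array([548. ,   5.6]), array([114.8,  57. ]), -8.9, 1472) 0.053181053914228865 [-0.0002716   0.00466803  0.05338135]
```

View pics/w7.png

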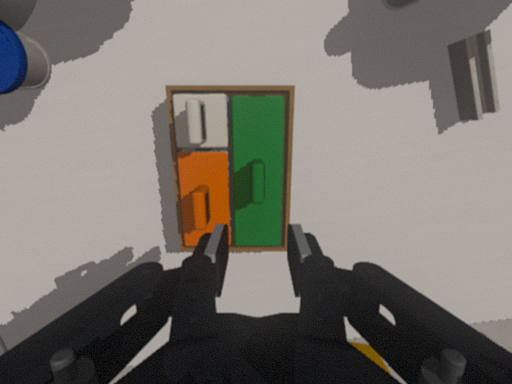

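The picture shows the carton from (167,86) to (294,250). White is at (200,120), orange at (205,200) and green at (258,170). All three lie flat, with the orange and green lids measured at 53 mm, which means they are seated on the floor.

```bash
python3 -c "
from plant import workorder;print(workorder.finish_job())"
```

```text
the job is handed in; nothing more can be done
None
```

The order is packed and handed in at about 21 s: the long and medium tins measured flat on the carton floor, the small tin looked flat and in place, and the arm was clear; the hand-in gave no verdict.

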